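# Clamp a graphite shaping bit in the tilted bench chuck

### The arm

A 6-joint arm with a two-finger parallel gripper is mounted at the origin on the work surface. World frame = base frame: x ahead of the robot, y to its left, z up, the work surface at z = 0. Lengths are in m, angles in rad, forces in N, time in s.
With the tool pointing down it reaches from about 0.35 to 0.975 m from the base axis. Payload 4.9 kg.
Tool frame: the origin (TCP) lies at the very end of the fingers, on their centre line; the grasp point (between the pads) lies 19 mm behind it (manip.grasp_offset is the distance from the TCP to the grasp point, in m); z points along the fingers, y is the line along which they close (so a half turn about z gives the same grasp; the last joint's range is limited). The gripper opens to 85 mm and grips with 20 to 120 N. Pads are 22 mm wide; open, the fingers measure 114 mm over their backs; the gripper's body (76 mm by 85 mm) begins 54 mm behind the grasp point. The pads swing forward as they close: fully open they stand 13 mm farther back than shut.
Start: joints at [-1.327, 0.053, 1.613, -0, 1.476, -0.119], TCP at [0.222, -0.584, 0.231] pointing down, gripper open.
Joint ranges: [-3.01, 3.01], [-1.01, 2.22], [0.06, 2.58], [-1.02, 4.17], [0.09, 2.62], [-3.14, 3.14]. Speed limits (rad/s): [2.57, 2.57, 3.14, 3.14, 3.14, 3.14].

### API

Orientations are given as a unit quaternion [w, x, y, z].
In Python, from plant import manip, eyes, job_done, models gives the robot as it stands.
- The arm moves only by the tool servo_tool, never from a script. Its argument "motion" is one flat list of numbers, 5 for each row, row after row: the opening, from -1 (shut) to 1 (fully open), then the shift along the tool's x, y, z normalised to -1 to 1, where 1 is 120 mm, then the turn about the tool's z normalised to -1 to 1, where 1 is 45 degrees. A call has 1 to 5 rows; each row is the pose to reach, as a shift and turn from the pose commanded when the call began, along the tool's axes at that moment; what a row does not reach only later rows make up. A row lasts 1/8 s, in which the tool goes at most 62.5 mm and 10.7 degrees, less where a joint would pass 70% of its speed; a pose out of reach is approached as far as the arm can. A call with a number of a shift or a turn outside -1 to 1 is refused whole. A call with a gripper value outside its range is refused whole. The fingers move at their own pace and stop on an object; the grip force is fixed at half the most. Time passes only in rows, so rows that repeat a pose let the fingers close. It gives the time, the measured TCP pose, the force, the opening and the grip force at its end, in the units of the state.
- manip.state(): the state, without advancing time (a new reading comes with each control period).
- eyes.grab_frame(name): name is "scene" or "top"; returns (picture, depth): 400x640x3 uint8, red, green, blue; 400x640 float32, m along the optical axis (not along the pixel's ray), 0 where there is no reading.
- eyes.camera_params(name): a dict with "fov_y" (degrees; the focal length in pixels is half the picture's height over the tangent of half this angle, whatever the lens; pixels are square), "cx", "cy" (the principal point, pixels), "pose" (4x4, takes a point from camera to world coordinates). Camera axes: x right, y up, looking along -z (the intrinsics and any distortion apply to the point x, -y, -z); pixel columns grow to the right and rows downward; lengths in m; the calibration is good to about 2 mm. A picture is of the moment at which its call begins. camera_params takes no time and is no camera call.
- job_done(): hands the job in; it is judged then, once.
Trained networks look in the newest picture that a camera, given by its name, has taken for a name from the list of things; names that differ only in an ending like _2 or _b are one class to them, and where a whole thing is asked for, a point or a joint stands for the part that bears it (a point fixed in the world has none). Each returns a list of dicts, best first, with "p" (0 to 1); they miss things now and then, are a little off and sometimes report something else, mostly with a low value. They report only what shows in the picture. A call takes as long as a camera call. They do not tell look-alikes from the thing itself.
- models.regions_of(camera, label): "mask" (400x640 bool, what is visible of it) and "pixel" ([column, row] in pixels, amid what is visible of it).
The state is a dict: "time": time; "joint_pos": joint angles; "joint_vel": joint speeds; "joint_efforts": joint torques, N m; "tool_pos": TCP position; "tool_rot": TCP orientation; "contact_force": force on the tool from outside, world axes, zero at the start; "ft_torque": the same for the moment, N m; "gripper_width": opening from 0.0 (shut) to 1.0 (fully open); "grasp_force": force on a finger pad.
Only numpy, scipy, OpenCV 4.12 (cv2) and the standard library are available. Lean on these libraries where they do the work, as an engineer would, in place of code of your own. Each camera call takes 0.05 s, during which the arm holds its last target. There are 200 camera calls.

### The job

Take the cone-headed graphite bit out of the wooden rack, lower it shank first into the open mouth of the tilted bench chuck until it rests on the bottom, and let go of it. Then turn the chuck's knurled sleeve clockwise (looking into the mouth), re-gripping as often as needed, until the three jaws hold the shank straight and the sleeve is turned tight against its stop. Leave the other two bits in the rack and the rest of the bench as it is.

Things in the scene. Friction and masses are not known exactly. Their poses are not given: they have to be found in the camera images.
- cone_bit_mid (a point): Bit to clamp, 60 mm long, 70 g: a steel shank 12 mm thick, 36 mm long under a dark graphite head: a 24 mm thick, 14 mm high cylinder topped by a blunt cone 10 mm high. Point: on its axis, 30 mm above the foot, 6 mm below the head's underside; z points foot to tip. It stands loose and upright in any of the three rack holes, the head's underside 14 mm above the rack.
- flat_bit_mid (a point): A bit with the same shank, but a plain cylindrical flat-topped graphite head, 24 mm thick and 24 mm long. Point and axes as for the cone bit. Stays in the rack.
- square_bit_mid (a point): A bit with the same shank, but a square graphite head, 21 by 21 mm and 24 mm long. Point and axes as for the cone bit. Stays in the rack.
- rack: Fixed dark wooden block, 60 mm (its x) by 165 mm (its y) and 30 mm high, with three holes 14 mm wide and 22 mm deep in a row along its y, 55 mm apart. Origin: centre of its underside, on the table.
- chuck: The bench chuck's grey stand, fixed: base plate 130 (x) by 100 (y) by 14 mm, a post, and a leaning 40 mm thick round neck that carries the sleeve. Origin: on the table, 10 mm to the -x side of the plate's centre. The chuck's axis leans 30 degrees from vertical, towards the stand's own -x.
- chuck_mouth (a point): Point on the chuck's axis level with the jaws' upper ends, 125 mm above the table. z: the axis, out of the mouth, 30 degrees from vertical; y is level. Down along the axis: sleeve's upper rim 1 mm, flat bottom for the bit's foot 33 mm, sleeve's lower end 43 mm below. A bit standing home projects 27 mm, its head's underside 3 mm above the jaws; in open jaws it leans over.
- jaw_end (a point): Centre of one jaw's upper end. Three smooth oiled jaws, steel blocks 15 mm wide, 10 mm thick and 25 mm long, stand 120 degrees apart around the axis. Fully open, their inner faces are 10 mm from the axis; the sleeve drives all three inwards together by 2.1 mm per radian.
- sleeve (a joint): Knurled steel sleeve, 48 mm thick, 42 mm long, on the chuck's axis. In rad: 0 fully open, grows clockwise as seen looking into the mouth; starts at 0 to 0.4. The jaws meet a 12 mm shank at 1.9 and press harder up to the hard stop at 2.3 (tight). It turns stiffly (0.2 N m, about 0.4 when tight) and stays where it is left.
There are look-alikes about, which are no part of the job. Leave any orange, turquoise or white look-alike of the part that bears cone_bit_mid alone.

How it is judged:
By the outcome, as a careful person would: the job done as asked, in the order asked, and still so for the second after the job is handed in, with the robot touching nothing.
It also fails if it takes over 58 s, if anything falls off the work surface, if the arm or the gripper's body presses on something with over 40 N, if the wrist force passes 120 N, or if a joint passes its speed limit or range.

## Working session

There is one attempt and no reset: what is moved stays moved. The work goes in short steps, Python scripts to look and compute and a tool call to move; the robot and the scene stay as the last step left them, time stands still between calls to the robot, and variables do not carry over. Pictures are saved under pics/ and viewed, at most 10 in all, crops included, and the job is handed in when it is done.

Besides the shell and the picture viewer there is one more tool, called after "Request:" as a command line: name --argument value ..., lists and objects as JSON in quotes. servo_tool: Moves the arm, as the interface text tells. Its arguments: {"type":"object","properties":{"motion":{"type":"array","items":{"type":"number","minimum":-1,"maximum":1}}},"required":["motion"]}

```bash
mkdir -p pics; cat > h.py <<'E'
import numpy as np, cv2
from plant import manip, eyes, job_done, models
def K(n):
    c=eyes.camera_params(n); return 200/np.tan(np.radians(c['fov_y'])/2),c['cx'],c['cy'],np.array(c['pose']),c
def cloud(n,d):
    f,cx,cy,P,_=K(n); v,u=np.mgrid[:400,:640]
    p=np.stack([(u-cx)/f*d,-(v-cy)/f*d,-d,np.ones_like(d)],-1)
    return (p@P.T)[...,:3]
def px(n,w):
    f,cx,cy,P,_=K(n); c=np.linalg.inv(P)@np.r_[w,1]; return cx+f*c[0]/-c[2], cy+f*c[1]/c[2]
E
ls; python3 - <<'E'
from h import *
print(manip.state())
out=[]
for n in("scene","top"):
    im,d=eyes.grab_frame(n); np.savez(f"{n}0.npz",im=im,d=d); out.append(im)
    print(n,eyes.camera_params(n)); W=cloud(n,d)
    for l in("cone_bit_mid","rack","chuck","sleeve","chuck_mouth","flat_bit_mid","square_bit_mid"):
        for r in models.regions_of(n,l)[:4]:
            m=r["mask"]&(d>0); print(n,l,round(r["p"],2),r["pixel"],m.sum(),np.median(W[m],0).round(3) if m.any() else '')
    cv2.imwrite(f"pics/{n}0.png",im[...,::-1])
E
```

```text
h.py
pics
{'time': 0.0, 'joint_pos': array([-1.32702353e+00,  5.33594662e-02,  1.61434086e+00,  1.26633933e-05,
        1.47597536e+00, -1.19018022e-01]), 'joint_vel': array([ 0.00049365, -0.00019353, -0.00208765,  0.00045947, -0.00016145,
       -0.00083808]), 'joint_efforts': array([-3.59214400e-04, -3.93677974e+01, -3.70176172e+01, -1.03614177e-04,
        7.08110645e-03, -5.18696467e-06]), 'tool_pos': array([ 0.22164156, -0.58369978,  0.2300334 ]), 'tool_rot': array([-1.03988330e-03,  9.83592491e-01,  1.80401571e-01, -5.86345571e-05]), 'contact_force': array([-0.42598269, -0.69303475,  0.34361937]), 'ft_torque': array([ 0.02345566, -0.02512373,  0.00495371]), 'grasp_force': 0.0, 'gripper_width': 1.0001056444033622}
scene {'fov_y': 49.39442126295626, 'cx': 320.71282293474286, 'cy': 194.1958689579916, 'pose': array([[ 0.63933741, -0.49764013,  0.58617572,  0.96289569],
       [ 0.76868899,  0.4325829 , -0.47115738, -0.35179767],
       [-0.01910278,  0.75181536,  0.65909692,  0.61747157],
       [ 0.        ,  0.        ,  0.        ,  1.        ]])}
scene cone_bit_mid 0.76 [248.9,
[... 726 characters left out ...]
1 , -0.11905315,  0.43780944],
       [-0.99980295,  0.01705465, -0.01015895, -0.00347667],
       [-0.0080546 ,  0.11921401,  0.99283591,  0.80878201],
       [ 0.        ,  0.        ,  0.        ,  1.        ]])}
top cone_bit_mid 0.71 [385.3, 166.7] 135 [ 0.582 -0.122  0.053]
top cone_bit_mid 0.48 [411.0, 166.8] 134 [ 0.583 -0.177  0.054]
top rack 0.75 [416.4, 217.5] 2259 [ 0.49  -0.184  0.03 ]
top chuck 0.89 [209.5, 212.5] 3315 [0.482 0.209 0.015]
top sleeve 0.78 [197.6, 208.0] 590 [0.491 0.213 0.117]
top chuck_mouth 0.71 [196.7, 210.1] 969 [0.489 0.216 0.115]
top flat_bit_mid 0.69 [452.0, 222.1] 172 [ 0.477 -0.242  0.067]
top square_bit_mid 0.64 [422.7, 212.9] 161 [ 0.49  -0.19   0.067]
```

```bash
python3 - <<'E'
import numpy as np,cv2
a=np.load("scene0.npz")["im"][230:330,160:340,::-1]; b=np.load("top0.npz")["im"][140:260,160:480,::-1]
a=cv2.resize(a,None,fx=3,fy=3,interpolation=2)
b=cv2.resize(b,None,fx=2.2,fy=2.2,interpolation=2)
w=max(a.shape[1],b.shape[1]); p=lambda i:cv2.copyMakeBorder(i,0,0,0,w-i.shape[1],0)
cv2.imwrite("pics/crop0.png",np.vstack([p(a),p(b)]))
E
```

```text
(no output)
```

View pics/scene0.png

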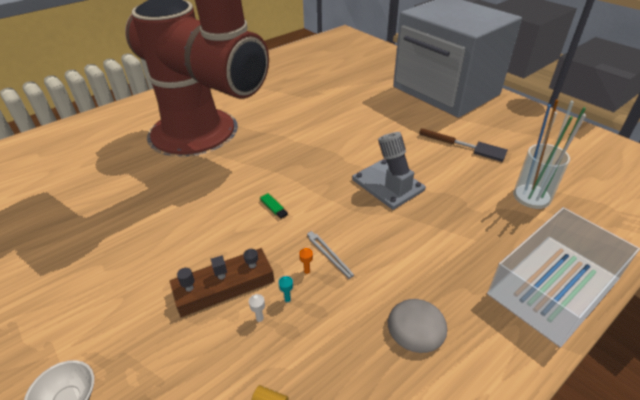

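View pics/crop0.png

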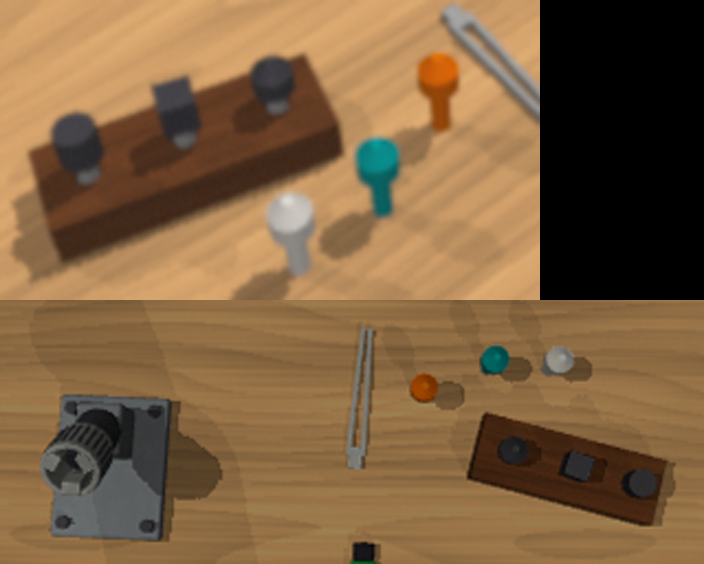

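```bash
cat >> h.py <<'E'
def ray(n,u,v,z):
    f,cx,cy,P,_=K(n); r=P[:3,:3]@np.array([(u-cx)/f,-(v-cy)/f,-1]); return P[:3,3]+r*(z-P[2,3])/r[2]
E
python3 - <<'E'
from h import *
for n in("top","scene"):
    z=np.load(f"{n}0.npz"); im,d=z["im"].astype(int),z["d"]; W=cloud(n,d)
    sel=lambda c,r,lo,hi:W[(abs(W[...,0]-c[0])<r)&(abs(W[...,1]-c[1])<r)&(W[...,2]>lo)&(W[...,2]<hi)&(d>0)]
    p=sel((.495,-.19),.12,.024,.035); p=p[:,:2]
    print(n,"rack",cv2.minAreaRect((p*1000).astype(np.float32)),len(p))
    p=sel((.5,.2),.12,.009,.019)[:,:2]; print("plate",cv2.minAreaRect((p*1000).astype(np.float32)),len(p))
    print("table z",np.median(sel((.5,0),.05,-.03,.03)[:,2]))
    p=sel((.5,.2),.08,.085,.2); print("sleeve",len(p),p.mean(0).round(4),p.max(0).round(4))
    # axis fit: points on cylinder: |(p-c) x a|=24mm, unknown yaw & offset at z=.105
    from scipy.optimize import least_squares
    q=p[(p[:,2]<.122)]
    def f(x):
        a=np.array([.5*np.cos(x[2]),.5*np.sin(x[2]),.866]); return np.linalg.norm(np.cross(q-[x[0],x[1],.105],a),axis=1)-.024
    for y0 in(2.2,2.6,3.0):
        r=least_squares(f,[.5,.2,y0],loss='soft_l1',f_scale=.002); a=np.array([.5*np.cos(r.x[2]),.5*np.sin(r.x[2])]);print("axis",r.x.round(4),r.cost,"mouth",(r.x[:2]+a*.02/.866).round(4))
    for c in((.51,-.14),(.485,-.245),(.49,-.19)):
        for r in (1,):
            p=sel(c,.024,.046,.1); print("bit",p.mean(0).round(4),p[:,2].max().round(4),len(p),((p.max(0)+p.min(0))/2).round(4))
print(ray("top",192.7,219,.125), ray("top",393,208,.065))
E
```

```text
top rack ((514.22900390625, -197.72117614746094), (165.98001098632812, 108.0563735961914), 75.81250762939453) 2140
plate ((486.78155517578125, 220.8638153076172), (100.29290771484375, 130.15391540527344), 88.20248413085938) 2038
table z -8.15988767994269e-05
sleeve 871 [0.4861 0.2184 0.1153] [0.5214 0.2448 0.1367]
axis [0.4927 0.2219 3.3082] 0.003204512227130628 mouth [0.4813 0.22  ]
axis [0.4927 0.2219 3.3082] 0.003204512236566747 mouth [0.4813 0.22  ]
axis [0.4927 0.2219 3.3082] 0.0032045122270735007 mouth [0.4813 0.22  ]
bit [ 0.504 -0.137  0.061] 0.0708 141 [ 0.5042 -0.1381  0.0585]
bit [ 0.4772 -0.2426  0.065 ] 0.0711 166 [ 0.4774 -0.2446  0.0587]
bit [ 0.4906 -0.19    0.0653] 0.0709 166 [ 0.491  -0.1913  0.0586]
scene rack ((527.7092895507812, -175.4033966064453), (218.888427734375, 126.52313232421875), 75.84444427490234) 2440
plate ((486.6830749511719, 217.44998168945312), (101.25895690917969, 132.02552795410156), 88.70136260986328) 1231
table z 3.241218313909666e-05
sleeve 664 [0.4974 0.2094 0.1117] [0.5203 0.2402 0.1364]
axis [0.4866 0.2194 3.401 ] 0.0011108426547963388 mouth [0.4755 0.2165]
axis [0.4866 0.2194 3.401 ] 0.001110842656114658 mouth [0.4755 0.2165]
axis [0.4866 0.2194 3.401 ] 0.0011108426559251166 mouth [0.4755 0.2165]
bit [ 0.5089 -0.1428  0.0586] 0.0695 185 [ 0.5048 -0.1409  0.058 ]
bit [ 0.4814 -0.2481  0.0624] 0.0699 262 [ 0.4772 -0.2473  0.058 ]
bit [ 0.4949 -0.1953  0.0628] 0.0698 236 [ 0.4909 -0.1942  0.0582]
[0.47328628 0.21785137 0.125     ] [ 0.50358964 -0.13709509  0.065     ]
```

Candidates (scene px): graphite bits in the rack are flat (186,278), square (219,266) and cone (251,257). The loose look-alikes are orange (305,260), turquoise (287,286) and white (257,303). The crop shows a round, cone-topped dark head only at (251,257), which is top px (393,208), so that's my target. The chuck mouth is at about top px (193,219), leaning towards world -x.

Request:
servo_tool --motion '[0.06,0.5,-0.37,0,0,0.06,0.9,-0.7,0,0,0.06,1,-0.75,0,0]'

```text
time: 1.18
tool_pos: [0.3032, -0.4553, 0.2315]
tool_rot: [0.0, 0.983, 0.181, 0.0]
contact_force: [0.7, 0.0, 0.2]
gripper_width: 0.531
grasp_force: 0.0
```

Request:
servo_tool --motion '[0.06,0.5,-0.37,0,0,0.06,0.9,-0.7,0,0,0.06,1,-0.75,0,0]'

```text
time: 1.55
tool_pos: [0.3834, -0.3283, 0.2315]
tool_rot: [0.0, 0.983, 0.182, 0.0]
contact_force: [-0.7, -1.1, -0.4]
gripper_width: 0.534
grasp_force: 0.0
```

Request:
servo_tool --motion '[0.06,0.5,-0.37,0.2,0,0.06,0.9,-0.7,0.4,0,0.06,1,-0.75,0.5,0]'

```text
time: 1.92
tool_pos: [0.4634, -0.2018, 0.1708]
tool_rot: [-0.0, 0.983, 0.181, 0.0]
contact_force: [0.6, -0.0, -0.0]
gripper_width: 0.532
grasp_force: 0.0
```

```bash
cat >> h.py <<'E'
def todo(target,yaw=None):
    """shift (units of 120mm) along tool axes and turn (units 45deg) to reach world target"""
    from scipy.spatial.transform import Rotation as R
    s=manip.state(); q=s["tool_rot"]; M=R.from_quat([q[1],q[2],q[3],q[0]]).as_matrix()
    y=np.degrees(np.arctan2(M[1,0],M[0,0]))
    print("t",round(s["time"],2),"pos",s["tool_pos"].round(4),"yaw",y.round(1),"tilt",M[:,2].round(3),"w",round(s["gripper_width"],3),"gf",round(s["grasp_force"],1),"F",s["contact_force"].round(1),"T",s["ft_torque"].round(2),"j6",s["joint_pos"][5].round(2))
    print("shift/0.12:",(M.T@(np.array(target)-s["tool_pos"])/.12).round(3),"" if yaw is None else ((y-yaw)/45).round(3))
E
python3 - <<'E'
from h import *
from scipy.optimize import least_squares
yaw=np.radians(178.4); a=np.array([.5*np.cos(yaw),.5*np.sin(yaw),.866])
for n in("top","scene"):
    d=np.load(f"{n}0.npz")["d"]; W=cloud(n,d)
    p=W[(abs(W[...,0]-.5)<.07)&(abs(W[...,1]-.215)<.06)&(W[...,2]>.095)&(d>0)]
    def f(x):
        v=p-[x[0],x[1],.125]; t=v@a; r=np.linalg.norm(v-t[:,None]*a,axis=1)-.024; return np.maximum(r,t+.001)
    g=least_squares(f,[.473,.219],loss='soft_l1',f_scale=.0015); print(n,g.x.round(4),np.median(abs(f(g.x))))
todo([.5035,-.140,.10])
E
```

```text
top [0.4758 0.221 ] 0.0008236101887183619
scene [0.4752 0.2195] 0.0008915816790262959
t 1.93 pos [ 0.4634 -0.2018  0.1708] yaw 20.9 tilt [ 0.  0. -1.] w 0.532 gf 0.0 F [ 0.6 -0.  -0. ] T [-0.02  0.02  0.01] j6 0.65
shift/0.12: [ 0.496 -0.361  0.59 ]
```

Request:
servo_tool --motion '[0.06,0.25,-0.18,0.2,0,0.06,0.496,-0.361,0.4,0,0.06,0.496,-0.361,0.55,0,0.06,0.496,-0.361,0.55,0]'

```text
time: 2.42
tool_pos: [0.5015, -0.1423, 0.1036]
tool_rot: [-0.001, 0.984, 0.181, -0.002]
contact_force: [-1.0, -0.2, -0.2]
gripper_width: 0.53
grasp_force: 0.0
```

```bash
python3 - <<'E'
from h import *
todo([.5035,-.140,.042])
im,d=eyes.grab_frame("scene"); c=cv2.resize(im[190:310,150:330,::-1],None,fx=4,fy=4,interpolation=2); cv2.imwrite("pics/a1.png",c)
E
```

```text
t 2.42 pos [ 0.5015 -0.1423  0.1036] yaw 20.8 tilt [-0.004  0.001 -1.   ] w 0.53 gf 0.0 F [-1.  -0.2 -0.2] T [-0.03  0.01 -0.01] j6 0.79
shift/0.12: [ 0.024 -0.011  0.513]
```

View pics/a1.png

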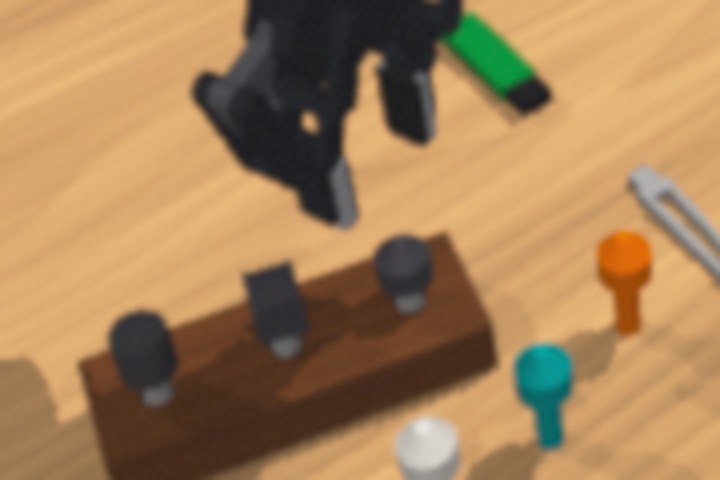

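The gripper is above the rack, with its fingers at crop (340,215) and (415,135). The cone bit at crop (403,265) stands between them along the approach, so I'm descending and gripping.

Request:
servo_tool --motion '[0.06,0.01,-0.01,0.2,0,0.06,0.01,-0.01,0.4,0,0.06,0.01,-0.01,0.52,0,0.06,0.01,-0.01,0.52,0]'

```text
time: 2.98
tool_pos: [0.5029, -0.1414, 0.0425]
tool_rot: [-0.0, 0.984, 0.18, -0.001]
contact_force: [-0.4, -0.3, -0.2]
gripper_width: 0.525
grasp_force: 0.0
```

Request:
servo_tool --motion '[-1,0,0,0,0,-1,0,0,0,0,-1,0,0,0,0,-1,0,0,0,0,-1,0,0,0,0]'

```text
time: 3.6
tool_pos: [0.5045, -0.1412, 0.0444]
tool_rot: [0.001, 0.984, 0.181, 0.001]
contact_force: [-1.5, 1.4, 6.7]
gripper_width: 0.249
grasp_force: 58.8
```

```bash
python3 - <<'E'
from h import *
todo([.5035,-.140,.042])
E
```

```text
t 3.6 pos [ 0.5045 -0.1412  0.0444] yaw 20.8 tilt [ 0.002 -0.001 -1.   ] w 0.249 gf 58.8 F [-1.5  1.4  6.7] T [ 0.26  0.25 -0.01] j6 0.79
shift/0.12: [-0.004 -0.012  0.02 ]
```

Request:
servo_tool --motion '[-1,0,0,-0.15,0,-1,0,0,-0.4,0,-1,0,0,-0.8,0,-1,0,0,-1,0,-1,0,0,-1,0]'

```text
time: 4.22
tool_pos: [0.5051, -0.1416, 0.1664]
tool_rot: [0.002, 0.984, 0.18, 0.003]
contact_force: [-0.5, -0.1, -1.1]
gripper_width: 0.252
grasp_force: 59.2
```

```bash
python3 - <<'E'
from h import *
s=manip.state(); todo([.4755,.22,.22],-1.6)
im,d=eyes.grab_frame("scene"); u,v=map(int,px("scene",s["tool_pos"])); print(u,v)
c=cv2.resize(im[v-50:v+50,u-70:u+70,::-1],None,fx=5,fy=5,interpolation=2); cv2.imwrite("pics/a2.png",c)
E
```

```text
t 4.22 pos [ 0.5051 -0.1416  0.1664] yaw 20.8 tilt [ 0.006 -0.003 -1.   ] w 0.252 gf 59.2 F [-0.5 -0.1 -1.1] T [-0.02 -0.01  0.06] j6 0.79
shift/0.12: [ 0.841 -2.903 -0.456] 0.498
240 207
```

View pics/a2.png

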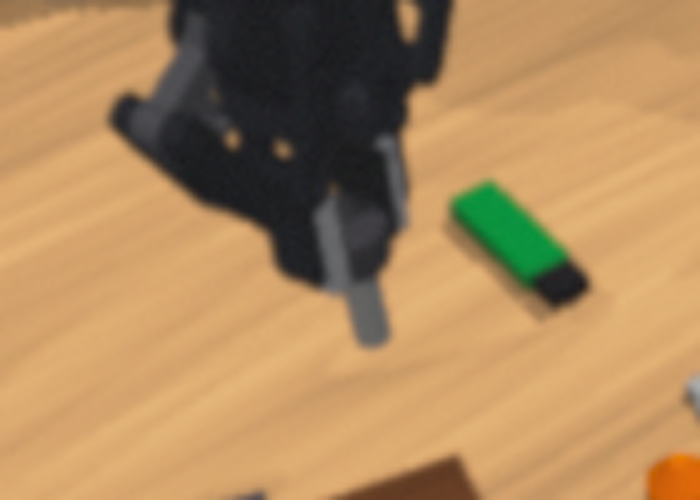

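The bit is held by its head, with the shank hanging free below the pads and its foot at crop (372,340), scene px (244,225). I'll check tilt and hang depth against the depth image.

```bash
python3 - <<'E'
from h import *
s=manip.state(); t=s["tool_pos"]
for z in (0,-.036): print(px("scene",t+[0,0,z]))
for n in("scene","top"):
    im,d=eyes.grab_frame(n); W=cloud(n,d)
    m=(abs(W[...,0]-t[0])<.03)&(abs(W[...,1]-t[1])<.03)&(W[...,2]>.1)&(W[...,2]<t[2]-.003)&(d>0); p=W[m]
    print(n,len(p)); 
    for lo in np.arange(.11,.17,.006):
        k=p[(p[:,2]>=lo)&(p[:,2]<lo+.006)]
        if len(k)>1: print(lo.round(3),len(k),k.mean(0).round(4))
E
```

```text
(np.float64(240.62895584163604), np.float64(208.13778287608451))
(np.float64(243.81197772654883), np.float64(224.6944259283882))
scene 98
0.122 2 [ 0.5079 -0.1415  0.1272]
0.128 19 [ 0.5076 -0.1423  0.1312]
0.134 17 [ 0.5078 -0.1428  0.1366]
0.14 22 [ 0.508  -0.1428  0.1426]
0.146 23 [ 0.508  -0.1434  0.1489]
0.152 15 [ 0.5088 -0.1428  0.1543]
top 0
```

Request:
servo_tool --motion '[-1,0.18,-0.5,-0.3,0.2,-1,0.37,-1,-0.35,0.42,-1,0.37,-1,-0.35,0.5,-1,0.37,-1,-0.35,0.5]'

```text
time: 4.88
tool_pos: [0.5016, -0.0119, 0.2033]
tool_rot: [-0.0, 1.0, -0.013, -0.001]
contact_force: [1.0, -0.5, -0.9]
gripper_width: 0.25
grasp_force: 59.3
```

Request:
servo_tool --motion '[-1,0,-0.5,0,0,-1,0,-1,0,0,-1,0,-1,0,0]'

```text
time: 5.25
tool_pos: [0.5053, 0.109, 0.2032]
tool_rot: [-0.0, 1.0, -0.012, -0.001]
contact_force: [0.2, -0.4, -0.9]
gripper_width: 0.25
grasp_force: 59.5
```

```bash
python3 - <<'E'
from h import *
todo([.4758,.22,.20],-1.6)
E
```

```text
t 5.25 pos [0.5053 0.109  0.2032] yaw -1.4 tilt [-0.003  0.    -1.   ] w 0.25 gf 59.5 F [ 0.2 -0.4 -0.9] T [ 0.01 -0.01 -0.02] j6 1.66
shift/0.12: [-0.268 -0.919  0.028] 0.004
```

Request:
servo_tool --motion '[-1,-0.13,-0.45,0,0,-1,-0.268,-0.92,0,0,-1,-0.268,-0.92,0.1,0,-1,-0.268,-0.92,0.1,0]'

```text
time: 5.75
tool_pos: [0.4765, 0.2165, 0.1905]
tool_rot: [0.001, 1.0, -0.015, -0.002]
contact_force: [-1.4, -0.3, -0.2]
gripper_width: 0.246
grasp_force: 59.6
```

```bash
python3 - <<'E'
from h import *
s=manip.state(); t=s["tool_pos"]
todo([.4758,.22,.1547],-1.6)
for n in("scene","top"):
    im,d=eyes.grab_frame(n); W=cloud(n,d)
    m=(abs(W[...,0]-t[0])<.02)&(abs(W[...,1]-t[1])<.02)&(W[...,2]>t[2]-.037)&(W[...,2]<t[2]-.004)&(d>0); p=W[m]
    print(n,len(p),p.mean(0).round(4) if len(p) else '')
    u,v=map(int,px(n,[.4755,.22,.14])); cv2.imwrite(f"pics/b_{n}.png",cv2.resize(im[max(v-50,0):v+50,u-65:u+65,::-1],None,fx=3,fy=3,interpolation=2))
a=cv2.imread("pics/b_scene.png");b=cv2.imread("pics/b_top.png");cv2.imwrite("pics/b.png",np.hstack([a,b]))
E
```

```text
t 5.75 pos [0.4765 0.2165 0.1905] yaw -1.7 tilt [-0.004 -0.002 -1.   ] w 0.246 gf 59.6 F [-1.4 -0.3 -0.2] T [-0.05  0.04 -0.03] j6 1.89
shift/0.12: [-0.005 -0.03   0.298] -0.003
scene 84 [0.4801 0.2125 0.1697]
top 0
```

View pics/b.png

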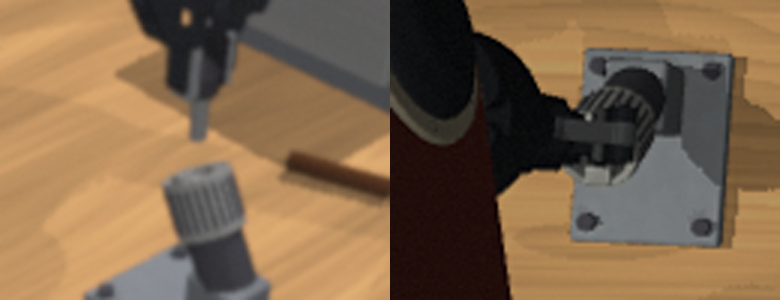

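The bit hangs vertical just above the mouth: shank foot at crop (198,138) and mouth at (195,175) in the left view. I'll shift slightly, then lower the foot into the mouth.

Request:
servo_tool --motion '[-1,-0.015,-0.03,0.1,0,-1,-0.015,-0.03,0.2,0,-1,-0.015,-0.03,0.28,0,-1,-0.015,-0.03,0.295,0,-1,-0.015,-0.03,0.295,0]'

```text
time: 6.48
tool_pos: [0.4755, 0.2219, 0.1574]
tool_rot: [0.0, 1.0, -0.015, -0.0]
contact_force: [0.3, -0.2, -0.9]
gripper_width: 0.251
grasp_force: 59.6
```

```bash
python3 - <<'E'
from h import *
todo([.4758,.22,.1547],-1.6)
E
```

```text
t 6.47 pos [0.4755 0.2219 0.1574] yaw -1.7 tilt [-0. -0. -1.] w 0.251 gf 59.6 F [ 0.3 -0.2 -0.9] T [ 0.02 -0.03 -0.01] j6 1.9
shift/0.12: [0.003 0.016 0.023] -0.002
```

Request:
servo_tool --motion '[-1,-0.006,0.013,0.023,0,-1,-0.03,0.013,0.04,0,-1,-0.05,0.013,0.056,0,-1,-0.07,0.013,0.082,0,-1,-0.088,0.013,0.108,0]'

```text
time: 7.1
tool_pos: [0.4696, 0.2214, 0.1488]
tool_rot: [-0.001, 1.0, -0.015, 0.007]
contact_force: [7.8, 0.8, 5.0]
gripper_width: 0.252
grasp_force: 60.0
```

```bash
python3 - <<'E'
from h import *
todo([.4649,.22,.1445],-1.6)
E
```

```text
t 7.1 pos [0.4696 0.2214 0.1488] yaw -1.7 tilt [ 0.013  0.002 -1.   ] w 0.252 gf 60.0 F [7.8 0.8 5. ] T [ 0.22 -1.71 -0.08] j6 1.9
shift/0.12: [-0.039  0.013  0.035] -0.003
```

Request:
servo_tool --motion '[-1,-0.02,0,0.03,0,-1,-0.04,0,0.06,0,-1,-0.045,0,0.063,0,-1,-0.045,0,0.063,0,-1,-0.045,0,0.063,0]'

```text
time: 7.72
tool_pos: [0.4623, 0.2216, 0.1392]
tool_rot: [-0.001, 1.0, -0.015, 0.004]
contact_force: [6.3, 1.3, 2.6]
gripper_width: 0.249
grasp_force: 60.8
```

```bash
python3 - <<'E'
from h import *
todo([.4595,.22,.137],-1.6)
im,d=eyes.grab_frame("scene"); u,v=map(int,px("scene",[.4755,.22,.14])); cv2.imwrite(f"pics/c.png",cv2.resize(im[max(v-50,0):v+50,u-65:u+65,::-1],None,fx=5,fy=5,interpolation=2))
E
```

```text
t 7.72 pos [0.4623 0.2216 0.1392] yaw -1.7 tilt [ 0.008  0.002 -1.   ] w 0.249 gf 60.8 F [6.3 1.3 2.6] T [ 0.22 -1.41 -0.01] j6 1.9
shift/0.12: [-0.023  0.014  0.019] -0.003
```

View pics/c.png

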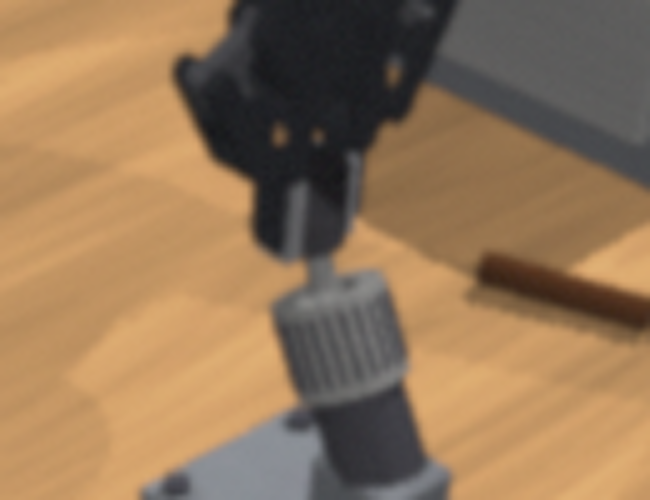

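The shank is in the mouth at about (320,275) in the crop and visibly tilted with the chuck. I'll descend along the axis.

Request:
servo_tool --motion '[-1,0.01,0,0.018,0,-1,0.02,0,0.036,0,-1,0.03,0,0.055,0,-1,0.033,0,0.06,0,-1,0.033,0,0.06,0]'

```text
time: 8.4
tool_pos: [0.4664, 0.2212, 0.132]
tool_rot: [-0.001, 1.0, -0.015, 0.004]
contact_force: [6.7, 0.5, 1.7]
gripper_width: 0.252
grasp_force: 60.8
```

```bash
python3 - <<'E'
from h import *
todo([.4635,.22,.130],-1.6)
E
```

```text
t 8.4 pos [0.4664 0.2212 0.132 ] yaw -1.7 tilt [ 0.008  0.002 -1.   ] w 0.252 gf 60.8 F [6.7 0.5 1.7] T [ 0.06 -1.41 -0.  ] j6 1.9
shift/0.12: [-0.024  0.011  0.017] -0.003
```

Request:
servo_tool --motion '[-0.2,0.015,0,0,0,0.1,0.015,0,0,0,0.3,0.015,0,0,0,0.3,0.015,0,0,0,0.3,0.015,0,-0.05,0]'

```text
time: 9.02
tool_pos: [0.4646, 0.2205, 0.1353]
tool_rot: [0.0, 1.0, -0.015, -0.001]
contact_force: [-0.3, -0.2, 0.5]
gripper_width: 0.65
grasp_force: 0.0
```

Request:
servo_tool --motion '[0.3,0,0,-0.2,0,0.3,0,0,-0.5,0,0.3,0,0,-0.7,0,0.3,0,0,-0.7,0]'

```text
time: 9.52
tool_pos: [0.4667, 0.2211, 0.2228]
tool_rot: [-0.001, 1.0, -0.015, 0.003]
contact_force: [0.2, 0.3, -0.3]
gripper_width: 0.652
grasp_force: 0.0
```

```bash
python3 - <<'E'
from h import *
todo([.483,.22,.16],-1.6)
im,d=eyes.grab_frame("scene"); W=cloud("scene",d); u,v=map(int,px("scene",[.4755,.22,.14])); cv2.imwrite(f"pics/d.png",cv2.resize(im[max(v-50,0):v+50,u-65:u+65,::-1],None,fx=5,fy=5,interpolation=2))
p=W[(d>0)&(abs(W[...,0]-.465)<.04)&(abs(W[...,1]-.22)<.03)&(W[...,2]>.1385)&(W[...,2]<.165)]
a=np.array([-.5*.9996,.5*.028,.866]); print(len(p),p.mean(0).round(4),"top along axis",((p-[.4755,.22,.125])@a).max().round(4), p[p[:,2]>.144].mean(0).round(4))
E
```

```text
t 9.53 pos [0.4667 0.2211 0.2228] yaw -1.7 tilt [ 0.005  0.002 -1.   ] w 0.652 gf 0.0 F [ 0.2  0.3 -0.3] T [-0.03 -0.03  0.07] j6 1.9
shift/0.12: [0.133 0.006 0.524] -0.003
69 [0.4677 0.2154 0.1427] top along axis 0.0277 [0.4655 0.2166 0.1455]
```

View pics/d.png

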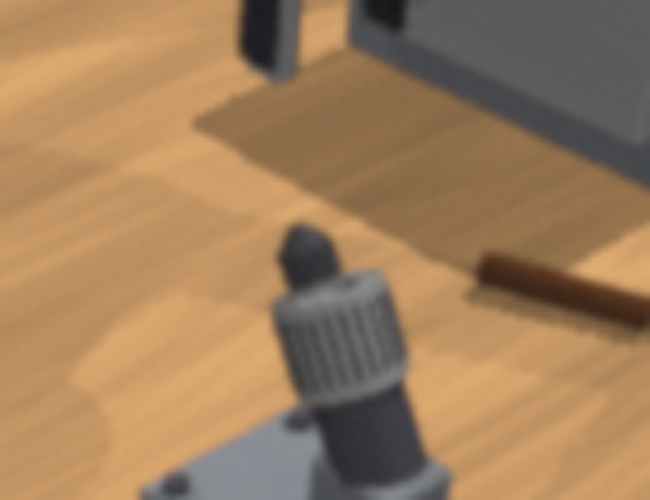

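The bit is home: its tip is 27.7 mm above the mouth along the axis, leaning slightly, with the cone tip at crop (303,228). Next I'll straddle the sleeve, pre-turned backwards.

Request:
servo_tool --motion '[0.5,0.15,0.01,0.1,-0.2,0.5,0.15,0.01,0.3,-0.4,0.5,0.15,0.01,0.6,-0.55,0.5,0.15,0.01,0.95,-0.55,0.5,0.15,0.01,1,-0.55]'

```text
time: 10.2
tool_pos: [0.4793, 0.2178, 0.0944]
tool_rot: [0.0, 0.98, 0.2, -0.005]
contact_force: [-0.4, -0.1, 0.5]
gripper_width: 0.75
grasp_force: 0.0
```

```bash
python3 - <<'E'
from h import *
todo([.4845,.2198,.090],23)
E
```

```text
t 10.2 pos [0.4793 0.2178 0.0944] yaw 23.0 tilt [-0.01  -0.003 -1.   ] w 0.75 gf 0.0 F [-0.4 -0.1  0.5] T [0.03 0.04 0.04] j6 1.45
shift/0.12: [0.047 0.001 0.036] 0.001
```

Request:
servo_tool --motion '[0.5,0.035,0,0.02,0,-1,0.035,0,0.02,0,-1,0.035,0,0.02,0,-1,0.035,0,0.02,0,-1,0.035,0,0.02,0]'

```text
time: 10.82
tool_pos: [0.4874, 0.2228, 0.0998]
tool_rot: [-0.002, 0.98, 0.199, 0.001]
contact_force: [-3.5, 7.1, 1.7]
gripper_width: 0.578
grasp_force: 58.9
```

```bash
python3 - <<'E'
from h import *
todo([.4845,.2198,.090],23)
E
```

```text
t 10.82 pos [0.4874 0.2228 0.0998] yaw 23.0 tilt [ 0.001  0.005 -1.   ] w 0.578 gf 58.9 F [-3.5  7.1  1.7] T [ 0.82  0.63 -0.39] j6 1.46
shift/0.12: [-0.032  0.014  0.081] -0.0
```

Request:
servo_tool --motion '[-1,0,0,0,0.2,-1,0,0,0,0.4,-1,0,0,0,0.6,-1,0,0,0,0.8,-1,0,0,0,1]'

```text
time: 11.45
tool_pos: [0.4878, 0.2202, 0.1011]
tool_rot: [0.0, 0.982, -0.19, 0.0]
contact_force: [-9.4, -11.3, 7.9]
gripper_width: 0.533
grasp_force: 133.0
```

```bash
python3 - <<'E'
from h import *
todo([.4845,.2198,.090],-27)
E
```

```text
t 11.45 pos [0.4878 0.2202 0.1011] yaw -21.9 tilt [ 0.001 -0.    -1.   ] w 0.533 gf 133.0 F [ -9.4 -11.3   7.9] T [1.58 0.56 2.44] j6 2.24
shift/0.12: [-0.024  0.014  0.092] 0.113
```

Request:
servo_tool --motion '[0.0,0,0,0,0,0.5,0,0,0,0,0.5,0,0,-0.5,0,0.5,0,0,-0.9,0,0.5,0,0,-1,0]'

```text
time: 12.08
tool_pos: [0.4899, 0.2215, 0.224]
tool_rot: [-0.003, 0.982, -0.19, 0.005]
contact_force: [-0.2, 0.2, -0.1]
gripper_width: 0.749
grasp_force: 0.0
```

```bash
cat >> h.py <<'E'
def look(name):
    im,d=eyes.grab_frame("scene"); W=cloud("scene",d); u,v=map(int,px("scene",[.4755,.22,.125]))
    c=cv2.resize(im[v-32:v+32,u-40:u+40,::-1],None,fx=7,fy=7,interpolation=2); cv2.imwrite(f"pics/{name}.png",c)
    np.savez(name+".npz",im=im,d=d)
    p=W[(d>0)&(abs(W[...,0]-.465)<.04)&(abs(W[...,1]-.22)<.03)&(W[...,2]>.1385)&(W[...,2]<.165)]
    a=np.array([-.5*.9996,.5*.028,.866]); print("head",len(p),p.mean(0).round(4),"top",((p-[.4755,.22,.125])@a).max().round(4))
E
python3 - <<'E'
from h import *
todo([.4845,.2198,.090],15); look("e1")
E
```

```text
t 12.07 pos [0.4899 0.2215 0.224 ] yaw -22.0 tilt [ 0.01   0.003 -1.   ] w 0.749 gf 0.0 F [-0.2  0.2 -0.1] T [-0.02 -0.01  0.  ] j6 2.24
shift/0.12: [-0.046  0.038  1.116] -0.821
head 73 [0.469  0.2149 0.1432] top 0.0275
```

View pics/e1.png

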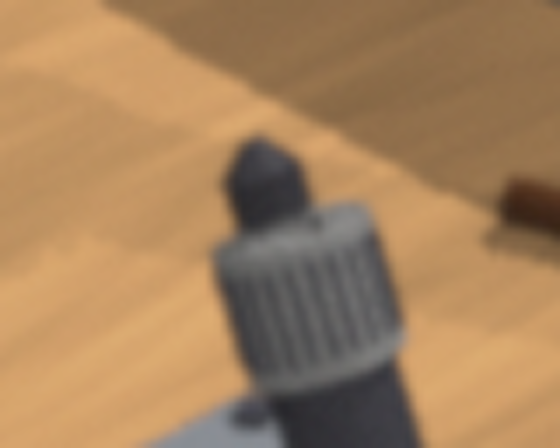

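The sleeve gripped and turned, and the head at crop (265,185) moved about 1.3 mm towards the axis. I'll go on with a lower, better centred re-grip.

Request:
servo_tool --motion '[0.5,-0.046,0.038,0,-0.22,0.5,-0.046,0.038,0.05,-0.45,0.5,-0.046,0.038,0.2,-0.68,0.5,-0.046,0.038,0.6,-0.9,0.5,-0.046,0.038,0.95,-0.95]'

```text
time: 12.75
tool_pos: [0.4794, 0.2182, 0.1009]
tool_rot: [0.0, 0.983, 0.181, -0.001]
contact_force: [0.2, -0.7, 0.7]
gripper_width: 0.752
grasp_force: 0.0
```

Request:
servo_tool --motion '[0.5,0,0,0.16,0,0.5,0,0,0.16,0]'

```text
time: 13.0
tool_pos: [0.479, 0.2181, 0.0824]
tool_rot: [0.0, 0.984, 0.18, -0.002]
contact_force: [0.3, 0.4, 0.5]
gripper_width: 0.755
grasp_force: 0.0
```

```bash
python3 - <<'E'
from h import *
todo([.4845,.2198,.090],21)
E
```

```text
t 13.0 pos [0.479  0.2181 0.0824] yaw 20.8 tilt [-0.004 -0.001 -1.   ] w 0.755 gf 0.0 F [0.3 0.4 0.5] T [ 0.04 -0.04  0.03] j6 1.49
shift/0.12: [ 0.048  0.003 -0.063] -0.005
```

Request:
servo_tool --motion '[0.5,0.045,0,-0.04,0,-1,0.045,0,-0.04,0,-1,0.045,0,-0.04,0,-1,0.045,0,-0.04,0,-1,0.045,0,-0.04,0]'

```text
time: 13.62
tool_pos: [0.4876, 0.2224, 0.0933]
tool_rot: [-0.002, 0.984, 0.18, 0.003]
contact_force: [-2.8, 4.8, 7.2]
gripper_width: 0.587
grasp_force: 59.0
```

Request:
servo_tool --motion '[-1,0,0,0,0.19,-1,0,0,0,0.38,-1,0,0,0,0.57,-1,0,0,0,0.76,-1,0,0,0,0.95]'

```text
time: 14.25
tool_pos: [0.489, 0.2209, 0.0927]
tool_rot: [-0.002, 0.982, -0.189, 0.004]
contact_force: [-6.7, -19.0, 5.4]
gripper_width: 0.538
grasp_force: 171.2
```

```bash
python3 - <<'E'
from h import *
todo([.4845,.2198,.090],21)
E
```

```text
t 14.25 pos [0.489  0.2209 0.0927] yaw -21.8 tilt [ 0.01   0.003 -1.   ] w 0.538 gf 171.2 F [ -6.7 -19.    5.4] T [ 4.45 -1.64  4.75] j6 2.24
shift/0.12: [-0.031  0.022  0.022] -0.95
```

Request:
servo_tool --motion '[0.5,0,0,0,0,0.5,-0.025,0.02,0,0,0.5,-0.025,0.02,0,0]'

```text
time: 14.62
tool_pos: [0.4814, 0.2193, 0.0892]
tool_rot: [-0.0, 0.982, -0.19, 0.0]
contact_force: [-0.2, -0.2, -0.0]
gripper_width: 0.746
grasp_force: 0.0
```

Request:
servo_tool --motion '[0.5,0,0,0,-0.22,0.5,0,0,0,-0.44,0.5,0,0,0,-0.66,0.5,0,0,0,-0.88,0.5,0,0,0,-0.97]'

```text
time: 15.25
tool_pos: [0.4815, 0.2193, 0.0888]
tool_rot: [0.0, 0.982, 0.19, -0.0]
contact_force: [0.8, -0.0, -0.5]
gripper_width: 0.753
grasp_force: 0.0
```

Request:
servo_tool --motion '[-1,0,0,0,0,-1,0,0,0,0,-1,0,0,0,0,-1,0,0,0,0]'

```text
time: 15.75
tool_pos: [0.4812, 0.22, 0.0897]
tool_rot: [-0.0, 0.982, 0.187, -0.0]
contact_force: [-4.4, 2.9, 4.9]
gripper_width: 0.59
grasp_force: 59.5
```

Request:
servo_tool --motion '[-1,0,0,0,0.19,-1,0,0,0,0.38,-1,0,0,0,0.5,-1,0,0,0,0.6,-1,0,0,0,0.6]'

```text
time: 16.38
tool_pos: [0.4813, 0.2219, 0.0902]
tool_rot: [-0.003, 0.999, -0.046, -0.0]
contact_force: [-5.6, 4.7, 4.1]
gripper_width: 0.543
grasp_force: 68.5
```

```bash
python3 - <<'E'
from h import *
todo([.4845,.2198,.090],21)
E
```

```text
t 16.38 pos [0.4813 0.2219 0.0902] yaw -5.3 tilt [-0.     0.006 -1.   ] w 0.543 gf 68.5 F [-5.6  4.7  4.1] T [2.28 0.48 0.69] j6 1.95
shift/0.12: [0.028 0.015 0.002] -0.585
```

Request:
servo_tool --motion '[-1,0,0,0,0.1,-1,0,0,0,0.2,-1,0,0,0,0.2]'

```text
time: 16.75
tool_pos: [0.4808, 0.2226, 0.091]
tool_rot: [-0.004, 0.992, -0.123, -0.001]
contact_force: [-12.4, 1.2, 10.6]
gripper_width: 0.544
grasp_force: 108.9
```

```bash
python3 - <<'E'
from h import *
todo([.4845,.2198,.090],21); look("e2")
E
```

```text
t 16.75 pos [0.4808 0.2226 0.091 ] yaw -14.2 tilt [-0.001  0.008 -1.   ] w 0.544 gf 108.9 F [-12.4   1.2  10.6] T [3.57 0.9  1.77] j6 2.1
shift/0.12: [0.036 0.015 0.008] -0.782
head 222 [0.4829 0.2164 0.1529] top 0.0426
```

Request:
servo_tool --motion '[0.5,0,0,0,0,0.5,0,0,0,0,0.5,0,0,0,-0.2,0.5,0,0,0,-0.4,0.5,0,0,0,-0.6]'

```text
time: 17.42
tool_pos: [0.4816, 0.2188, 0.0886]
tool_rot: [0.0, 0.994, 0.113, -0.0]
contact_force: [-0.6, 1.0, -0.1]
gripper_width: 0.749
grasp_force: 0.0
```

Request:
servo_tool --motion '[0.5,0,0,0,-0.2,-1,0,0,0,-0.22,-1,0,0,0,-0.22,-1,0,0,0,-0.22,-1,0,0,0,-0.22]'

```text
time: 18.05
tool_pos: [0.4813, 0.2198, 0.0897]
tool_rot: [-0.001, 0.981, 0.194, -0.0]
contact_force: [-3.9, 3.3, 5.3]
gripper_width: 0.593
grasp_force: 59.4
```

Request:
servo_tool --motion '[-1,0,0,0,0.15,-1,0,0,0,0.3,-1,0,0,0,0.45,-1,0,0,0,0.6,-1,0,0,0,0.6]'

```text
time: 18.68
tool_pos: [0.4821, 0.2219, 0.0891]
tool_rot: [-0.004, 0.999, -0.04, 0.001]
contact_force: [0.8, 6.8, -1.7]
gripper_width: 0.549
grasp_force: 67.0
```

```bash
python3 - <<'E'
from h import *
todo([.4845,.2198,.090],21); look("e3")
E
```

```text
t 18.68 pos [0.4821 0.2219 0.0891] yaw -4.5 tilt [ 0.002  0.007 -1.   ] w 0.549 gf 67.0 F [ 0.8  6.8 -1.7] T [ 2.82 -0.4   0.99] j6 1.94
shift/0.12: [ 0.021  0.016 -0.008] -0.567
head 190 [0.4859 0.2179 0.1528] top 0.0385
```

Request:
servo_tool --motion '[0.5,0,0,0,0,0.5,0,0,0,0,0.5,0,0,0,-0.2,0.5,0,0,0,-0.4,0.5,0,0,0,-0.6]'

```text
time: 19.35
tool_pos: [0.4816, 0.2187, 0.0889]
tool_rot: [0.0, 0.98, 0.198, -0.0]
contact_force: [0.1, -0.4, 0.5]
gripper_width: 0.75
grasp_force: 0.0
```

Request:
servo_tool --motion '[-1,0,0,0,0,-1,0,0,0,0,-1,0,0,0,0,-1,0,0,0,0]'

```text
time: 19.85
tool_pos: [0.4812, 0.22, 0.09]
tool_rot: [-0.001, 0.981, 0.194, -0.0]
contact_force: [-4.8, 3.7, 5.3]
gripper_width: 0.593
grasp_force: 57.8
```

Request:
servo_tool --motion '[-1,0,0,0,0.1,-1,0,0,0,0.2,-1,0,0,0,0.3,-1,0,0,0,0.3]'

```text
time: 20.35
tool_pos: [0.4801, 0.2211, 0.0903]
tool_rot: [-0.002, 0.997, 0.077, -0.002]
contact_force: [-8.6, 6.0, 9.4]
gripper_width: 0.558
grasp_force: 60.1
```

```bash
python3 - <<'E'
from h import *
todo([.4845,.2198,.090],21)
E
```

```text
t 20.35 pos [0.4801 0.2211 0.0903] yaw 8.9 tilt [-0.004  0.004 -1.   ] w 0.558 gf 60.1 F [-8.6  6.   9.4] T [1.09 1.51 0.01] j6 1.7
shift/0.12: [0.034 0.016 0.002] -0.27
```

Request:
servo_tool --motion '[-1,0,0,0,0.15,-1,0,0,0,0.3,-1,0,0,0,0.4,-1,0,0,0,0.4]'

```text
time: 20.85
tool_pos: [0.4828, 0.2217, 0.0901]
tool_rot: [-0.003, 0.997, -0.078, 0.002]
contact_force: [1.0, 5.2, 0.6]
gripper_width: 0.541
grasp_force: 81.4
```

```bash
python3 - <<'E'
from h import *
todo([.4845,.2198,.090],21)
E
```

```text
t 20.85 pos [0.4828 0.2217 0.0901] yaw -8.9 tilt [ 0.004  0.006 -1.   ] w 0.541 gf 81.4 F [1.  5.2 0.6] T [ 2.62 -0.4   1.56] j6 2.01
shift/0.12: [0.016 0.014 0.001] -0.665
```

Request:
servo_tool --motion '[0.5,0,0,0,0,0.5,0,0,0,0,0.5,0,0,-0.4,-0.22,0.5,0,0,-0.8,-0.44,0.5,0,0,-1,-0.66]'

```text
time: 21.48
tool_pos: [0.4828, 0.2191, 0.2124]
tool_rot: [0.0, 0.983, 0.182, 0.002]
contact_force: [0.3, 0.3, -0.1]
gripper_width: 0.751
grasp_force: 0.0
```

```bash
python3 - <<'E'
from h import *
todo([.4845,.2198,.090],21); look("f1")
a=np.array([-.5*.9996,.5*.028,.866])
for n in("d","e1","f1"):
    try: z=np.load(n+".npz")
    except Exception: continue
    W=cloud("scene",z["d"]); w=(W-[.4755,.22,.125])@a
    near=np.linalg.norm(W-[.469,.22,.14],axis=-1)<.045
    for lo,hi in((.005,.015),(.018,.024)):
        p=W[near&(w>lo)&(w<hi)]; w2=p-[.4755,.22,.125]; r=w2-(w2@a)[:,None]*a
        print(n,lo,len(p),r.mean(0).round(4))
E
```

```text
t 21.48 pos [0.4828 0.2191 0.2124] yaw 21.0 tilt [ 0.004  0.001 -1.   ] w 0.751 gf 0.0 F [ 0.3  0.3 -0.1] T [-0.02 -0.07  0.02] j6 1.49
shift/0.12: [ 0.011 -0.002  1.02 ] -0.0
head 83 [0.4715 0.2162 0.1438] top 0.0273
e1 0.005 59 [ 0.0034 -0.0074  0.0021]
e1 0.018 33 [ 0.0017 -0.0054  0.0011]
f1 0.005 61 [ 0.0059 -0.0064  0.0035]
f1 0.018 33 [ 0.0036 -0.0036  0.0021]
```

View pics/f1.png

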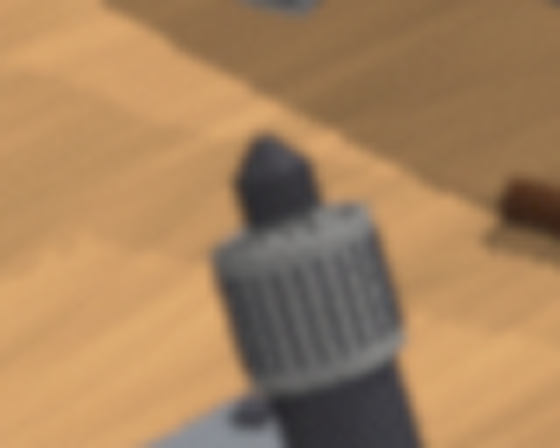

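The bit now stands almost coaxial with the chuck, head at crop (278,185). I'll do another stroke, then check by comparing knurl images whether the sleeve still moves.

Request:
servo_tool --motion '[0.5,0,0,0.4,0,0.5,0,0,0.8,0,0.5,0,0,1,0,0.5,0,0,1,0,-1,0,0,1,0]'

```text
time: 22.15
tool_pos: [0.4809, 0.2198, 0.0895]
tool_rot: [-0.001, 0.984, 0.18, -0.001]
contact_force: [-4.3, 6.4, -5.5]
gripper_width: 0.592
grasp_force: 61.7
```

Request:
servo_tool --motion '[-1,0,0,0,0,-1,0,0,0,0,-1,0,0,0,0.15,-1,0,0,0,0.3,-1,0,0,0,0.3]'

```text
time: 22.78
tool_pos: [0.4752, 0.2207, 0.0897]
tool_rot: [-0.001, 0.998, 0.063, -0.008]
contact_force: [-25.1, 3.6, 13.8]
gripper_width: 0.552
grasp_force: 61.5
```

```bash
python3 - <<'E'
from h import *
todo([.4845,.2198,.090],21)
E
```

```text
t 22.77 pos [0.4752 0.2207 0.0897] yaw 7.2 tilt [-0.017  0.001 -1.   ] w 0.552 gf 61.5 F [-25.1   3.6  13.8] T [ 0.22  3.88 -0.3 ] j6 1.73
shift/0.12: [ 0.076  0.017 -0.004] -0.307
```

Request:
servo_tool --motion '[-1,0,0,0,0.15,-1,0,0,0,0.3,-1,0,0,0,0.4,-1,0,0,0,0.4]'

```text
time: 23.28
tool_pos: [0.4817, 0.222, 0.0903]
tool_rot: [-0.003, 0.996, -0.091, 0.0]
contact_force: [-2.8, 5.0, -2.9]
gripper_width: 0.542
grasp_force: 88.7
```

```bash
python3 - <<'E'
from h import *
todo([.4845,.2198,.090],21)
E
```

```text
t 23.27 pos [0.4817 0.222  0.0903] yaw -10.5 tilt [ 0.002  0.006 -1.   ] w 0.542 gf 88.7 F [-2.8  5.  -2.9] T [2.63 0.33 2.14] j6 2.04
shift/0.12: [0.026 0.013 0.003] -0.699
```

Request:
servo_tool --motion '[0.5,0,0,0,0,0.5,0,0,0,0,0.5,0,0,-0.4,-0.22,0.5,0,0,-0.8,-0.44,0.5,0,0,-1,-0.66]'

```text
time: 23.9
tool_pos: [0.4835, 0.2193, 0.2138]
tool_rot: [-0.0, 0.986, 0.167, 0.003]
contact_force: [1.0, -0.5, -0.7]
gripper_width: 0.751
grasp_force: 0.0
```

```bash
cat >> h.py <<'E'
def knurl(n,w=-.02):
    """brightness along a ring of the sleeve, by angle about the axis"""
    a=np.array([-.5*.9996,.5*.028,.866]); e=np.array([.866,-.024,.5]); f=np.cross(a,e)
    g=np.load(n+".npz")["im"].mean(-1).astype(np.float32); out=[]
    th=np.radians(np.arange(-100,20,1.5)); s=np.zeros(len(th))
    for ww in np.linspace(-.028,-.012,5):
        P=np.array([np.array([.4755,.22,.125])+ww*a+.024*(np.cos(t)*e+np.sin(t)*f) for t in th])
        uv=np.array([px("scene",p) for p in P],np.float32)
        s+=cv2.remap(g,uv[:,0],uv[:,1],cv2.INTER_LINEAR).ravel()
    return s/5
def shiftof(a,b):
    """phase shift between knurl profiles (deg) via dominant frequency"""
    x,y=[k-cv2.GaussianBlur(k.reshape(1,-1),(0,0),8).ravel() for k in(knurl(a),knurl(b))]
    X,Y=np.fft.rfft(x*np.hanning(len(x)),512),np.fft.rfft(y*np.hanning(len(y)),512); i=np.argmax(abs(X[10:])+abs(Y[10:]))+10
    per=512*1.5/i; print(a,b,"period",round(per,1),"shift",round(np.angle(Y[i]/X[i])/2/np.pi*per,1),"corr",np.corrcoef(x,y)[0,1].round(3))
E
python3 - <<'E'
from h import *
look("f2"); shiftof("f1","f2"); shiftof("e1","f1")
g=lambda n:np.load(n+".npz")["im"].astype(float)
u,v=map(int,px("scene",[.4855,.219,.108])); s=np.s_[v-12:v+14,u-14:u+14]
print(abs(g("f1")-g("f2"))[s].mean(),abs(g("e1")-g("f1"))[s].mean())
E
```

```text
head 83 [0.4721 0.2157 0.1442] top 0.0275
f1 f2 period 15.4 shift 0.0 corr 0.997
e1 f1 period 15.4 shift -5.6 corr -0.191
0.777014652014652 5.253663003663004
```

Request:
servo_tool --motion '[0.5,0,0,0.4,0.05,0.5,0,0,0.8,0.1,0.5,0,0,1,0.1,0.5,0,0,1,0.1,-1,0,0,1,0.1]'

```text
time: 24.58
tool_pos: [0.4814, 0.2206, 0.0903]
tool_rot: [-0.002, 0.992, 0.125, -0.0]
contact_force: [-6.2, 5.0, -3.4]
gripper_width: 0.573
grasp_force: 62.3
```

Request:
servo_tool --motion '[-1,0,0,0,0,-1,0,0,0,0,-1,0,0,0,0.15,-1,0,0,0,0.3,-1,0,0,0,0.45]'

```text
time: 25.2
tool_pos: [0.4803, 0.2219, 0.0908]
tool_rot: [-0.002, 0.999, -0.051, -0.001]
contact_force: [-1.9, 5.3, -0.1]
gripper_width: 0.539
grasp_force: 62.1
```

Request:
servo_tool --motion '[-1,0,0,0,0.1,-1,0,0,0,0.2,-1,0,0,0,0.2]'

```text
time: 25.58
tool_pos: [0.4844, 0.2216, 0.0914]
tool_rot: [-0.004, 0.992, -0.127, 0.004]
contact_force: [5.3, 4.5, -6.1]
gripper_width: 0.539
grasp_force: 124.7
```

```bash
python3 - <<'E'
from h import *
todo([.4845,.2198,.090],21)
E
```

```text
t 25.57 pos [0.4844 0.2216 0.0914] yaw -14.6 tilt [ 0.009  0.006 -1.   ] w 0.539 gf 124.7 F [ 5.3  4.5 -6.1] T [ 3.19 -1.69  1.74] j6 2.11
shift/0.12: [0.004 0.014 0.012] -0.791
```

Request:
servo_tool --motion '[0.5,0,0,0,0,0.5,0,0,0,0,0.5,0,0,-0.4,-0.22,0.5,0,0,-0.8,-0.44,0.5,0,0,-1,-0.5]'

```text
time: 26.2
tool_pos: [0.4828, 0.2189, 0.2131]
tool_rot: [0.0, 0.998, 0.068, 0.002]
contact_force: [-0.2, 0.3, -0.8]
gripper_width: 0.748
grasp_force: 0.0
```

```bash
python3 - <<'E'
from h import *
look("f3"); shiftof("f1","f2"); shiftof("f2","f3"); todo([.4845,.2198,.090],21)
g=lambda n:np.load(n+".npz")["im"].astype(float)
u,v=map(int,px("scene",[.4855,.219,.108])); s=np.s_[v-12:v+14,u-14:u+14]
print(abs(g("f3")-g("f2"))[s].mean())
u,v=map(int,px("scene",[.467,.219,.14])); s=np.s_[v-9:v+6,u-12:u+12]
for a,b in(("e1","f1"),("f1","f2"),("f2","f3")): print(abs(g(a)-g(b))[s].mean())
for n in("f1","f2","f3"):
    z=np.load(n+".npz");W=cloud("scene",z["d"]); a=np.array([-.5*.9996,.5*.028,.866]);w=(W-[.4755,.22,.125])@a
    near=np.linalg.norm(W-[.469,.22,.14],axis=-1)<.045
    for lo,hi in((.004,.010),(.010,.016)):
        p=W[near&(w>lo)&(w<hi)]; r=p-[.4755,.22,.125]; r=r-(r@a)[:,None]*a; print(n,lo,len(p),(r.mean(0)*1e3).round(2))
E
```

```text
head 81 [0.472  0.2159 0.1442] top 0.027
f1 f2 period 15.4 shift 0.0 corr 0.997
f2 f3 period 15.4 shift -0.1 corr 0.998
t 26.25 pos [0.484  0.2194 0.2159] yaw 7.8 tilt [ 0.008  0.001 -1.   ] w 0.749 gf 0.0 F [0.7 0.9 1.4] T [ 0.06 -0.05  0.02] j6 1.72
shift/0.12: [-0.004 -0.003  1.05 ] -0.293
0.7866300366300366
7.861111111111111
0.7027777777777777
0.6796296296296296
f1 0.004 37 [ 5.8  -6.28  3.45]
f1 0.01 35 [ 5.61 -6.6   3.35]
f2 0.004 38 [ 5.83 -6.17  3.47]
f2 0.01 36 [ 5.8  -6.74  3.46]
f3 0.004 37 [ 5.78 -6.54  3.44]
f3 0.01 38 [ 5.87 -6.53  3.49]
```

The knurl pattern didn't move over two full strokes, the last with up to 125 N on the pads, so the sleeve is against its stop. The bit is coaxial and seated (tip 27 mm above the mouth), and the gripper is clear, so I'm handing in.

```bash
python3 -c "
from plant import job_done
print(job_done())"
```

```text
the job is handed in; nothing more can be done
None
```

The cone bit is seated in the chuck and held straight, and I handed the job in at about 26 s. The sleeve did not move over two further full strokes, so I took it as tight against its stop. I did not measure its angle, and no verdict came back.

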